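# Bring the tubes to the magnet on a bead-separation stand

## Robot

A 7-joint arm with a two-finger parallel gripper is mounted at the origin on the work surface. World frame = base frame: x ahead of the robot, y to its left, z up, the work surface at z = 0. Lengths are in mm, angles in rad, forces in N, time in s.
With the tool pointing down it reaches from about 425 to 975 mm from the base axis. Payload 16.7 kg.
Tool frame: the origin (TCP) lies on the centre line of the jaws, within the pads' length; the fingertips stand 11 mm ahead of it and the grasp point (between the pads) lies 8 mm behind it; z points along the fingers, y is the direction in which the jaws open and shut (so a half turn about z gives the same grasp; the last joint's range is limited). The gripper opens to 85 mm and grips with 20 to 120 N. Pads are 22 mm wide; open, the fingers measure 114 mm over their backs; the gripper's body (76 mm by 85 mm) begins 54 mm behind the grasp point. The pads swing forward as they close: fully open they stand 13 mm farther back than shut.
Start: joints at [-1.423, 0.426, 0.074, 1.606, -0.034, 1.111, -0.067], TCP at [197.417, 645.448, 242.302] pointing down, gripper open.
Joint ranges: [-2.85, 2.85], [-0.5, 2.14], [-1.23, 1.37], [0.21, 2.46], [-1.02, 4.16], [0.16, 2.05], [-2.73, 2.73]. Speed limits (rad/s): [1.89, 1.89, 2.39, 2.39, 3.01, 3.01, 3.01].

## Interface

Orientations are given as a rotation vector (axis times angle).
In Python, from station import robot, vision, ticket gives the robot as it stands.
- The arm moves only by the tool arm_command, never from a script. Its argument "plan" is a list of rows, each a list of 5 numbers: the shift along the tool's x, y, z in units of 0.02 m (1.0 is 0.02 m), then the turn about the tool's z in units of 6 degrees (1.0 is 6 degrees), then the gripper's target within -1 to 1 (fully open at 1, half-way at 0, shut at -1). A call has 1 to 20 rows; each row shifts and turns the commanded pose from where the row before left it, along the tool's axes as they then stand; what a row does not reach is not made up. A row lasts 1/10 s, in which the tool goes at most 50 mm and 8.59 degrees, less where a joint would pass 70% of its speed; a pose out of reach is approached as far as the arm can. A call with a number of a shift or a turn outside -1 to 1 is refused whole. A call with a gripper value outside its range is refused whole. The fingers move at their own pace and stop on an object; "grip_force" is the grip in N (left out, the last holds). Time passes only in rows, so rows that do not move let the fingers close. It gives the time, the measured TCP pose, the force and the opening at its end, in the units of the state.
- robot.get_obs(): the state, without advancing time (a new reading comes with each control period).
- vision.snapshot(name): name is "scene" or "top"; returns the picture (480x640x3 uint8, blue, green, red); there is no depth.
- vision.camera_info(name): a dict with "fx", "fy", "cx", "cy" (pixels), "rvec" (rotation vector, rad) and "tvec" (3), from world to camera coordinates, as OpenCV has them. Camera axes: x right, y down, z forward; pixel columns grow to the right and rows downward; lengths in mm; the calibration is good to about 2 mm. A picture is of the moment at which its call begins. camera_info takes no time and is no camera call.
- ticket.hand_in(): hands the job in, once; it reports no verdict.
The state is a dict: "t": time; "q": joint angles; "qvel": joint speeds; "effort": joint torques, N m; "ee_pos": TCP position; "tool_rot": TCP orientation; "wrist_force": force on the tool from outside, world axes, zero at the start; "torque": the same for the moment, N m; "gripper_width": opening from 0.0 (shut) to 1.0 (fully open).
Only numpy, scipy, OpenCV 4.12 (cv2) and the standard library are available. Lean on these libraries where they do the work, as an engineer would, in place of code of your own. Each camera call takes 0.05 s, during which the arm holds its last target. There are 200 camera calls.

## Task

Set the magnetic bead-separation stand to work. The white magnet angle is parked face-down between the slide bars: tip it up over its outer corner, keeping that corner down on the base, lower it gently onto its foot so the magnet leg stands upright, and push the foot back flush against the end stop. Then pull up the spring plunger knob on the tube carriage, slide the carriage all the way along to the magnet and let the plunger drop fully into the last index hole; leave everything else on the bench where it is.

Things in the scene. Friction and masses are not known exactly. Their poses are not given: they have to be found in the camera images.
- stand: Separation stand fixed on the bench: aluminium plate 140 x 350 x 12 mm, two steel slide bars along it (16 wide, tops 26 mm above bench, centres at x = -55 and +55 mm). Origin: centre of the underside. y runs along the bars from magnet end (-y) to parked carriage (+y); x to the far bar; z up. Index holes (11 mm) in the +x bar at y = +129 (parked), +54 (middle) and -21 mm (last, at the magnet).
- stop_face (a point): Middle of the end stop's inner face (the face looks to the stand's +y). The stop is a 14 mm high steel cross-bar on the plate, between the bars at the stand's -y end. The point is 17 mm above the bench, at x = 0, y = -154 mm in the stand's frame. Axes as the stand's.
- angle_web (a point): Grip point in the web of the loose white magnet angle (0.25 to 0.42 kg): an L 84 mm wide along its x, legs 10 mm thick. A 12 mm thick triangular web (in its y-z plane, at mid-width) joins the legs inside the L. The point is 36 mm from both outer faces, 5 mm inside the web's sloping edge. Starts with its z along the stand's +y (lying on the magnet leg); on its foot, its axes are parallel to the stand's.
- angle_corner (a point): Middle of the angle's outer corner edge, the edge it tips about; on the plate before and after. Axes as angle_web: the magnet leg (80 mm, steel magnet discs in its outer face) runs from here along +z, the foot (70 mm) along -y. At the start 10 to 26 mm farther along the stand's +y than when home at the stop. 5 mm of play between angle and bar at each side.
- angle_heel (a point): Middle of the end face of the angle's foot, half-way through the foot's thickness: 70 mm from the outer corner along the angle's -y, and 5 mm along +z. Axes as angle_web. It meets stop_face when the angle stands home. At the start the foot sticks straight up.
- carriage (a joint): Travel (m) of the grey tube carriage along the stand's -y: 0 parked, 0.075 middle hole, 0.150 last hole (tubes 3 mm from the upright magnet leg), end stop 0.1515. The carriage, 126 mm across and 90 mm long, rides on the bars; four lidded tubes in a row at its magnet-side edge, lids 62 mm above the bench. Needs 2 to 3 N to slide at 100 mm/s, plunger out.
- tube_front (a point): Middle of the carriage's magnet-side edge, where the row of tubes is, 46 mm above the bench; 60 mm from the knob's axis along the stand's y. Axes as the stand's.
- knob_grip (a point): Centre of the black upright pull knob of the plunger (24 mm diameter, 18 mm high) on the carriage, above the +x bar; 61 mm above the bench when down. It moves with the carriage and lifts with the plunger. The carriage's plate lies 25 mm below it; the tube block ends 34 mm from its axis on the magnet side and is no higher than the knob's centre. Axes as the stand's.
- plunger (a joint): Lift (m) of the spring plunger: 0 pin fully in a hole (8 mm deep), 0.008 pin resting on top of the bar, 0.012 pulled right out. The spring pulls down with 4 N at 0, 8 N at 0.012. In any of the three holes it locks the carriage (1.5 mm of play each way); let go on the way, it drops into the middle hole.
- microplate: Bystander: clear 96-well plate, 128 x 86 x 14 mm, loose; origin at the centre of its underside.
- tip_box: Bystander: closed pipette-tip box with pink lid, 122 x 83 x 57 mm, loose; origin at the centre of its underside.
- tube_rack: Bystander: green microtube rack, 135 x 85 x 28 mm with a few lidded tubes rising to 42 mm, loose; origin at the centre of its underside.
There are look-alikes about, which are no part of the job. What is shaped like the part that bears angle_web but purple is not meant.

How it is judged (in metres and radians):
On the way, in this order (a step that is already met when the one before it is completed fails the run):
1. the magnet angle stands upright on its foot, flush against the end stop (angle between angle_web's own z axis and vertical below 0.06 rad and y of angle_heel in the frame of stop_face below 0.003 m and z of angle_heel in the frame of stop_face below 0.003 m and angle between the x axis of angle_web and the x axis of stand, either way round below 0.06 rad), for 0.2 s.
2. the plunger is pulled out of its hole (value of joint plunger above 0.008 m), for 0.1 s.
3. the carriage is at the magnet with the plunger down in the last hole (value of joint carriage above 0.147 m and value of joint plunger below 0.0015 m), for 0.2 s.
At the end, for the whole second after the job is handed in: The magnet angle stands upright on its foot (within 0.06 rad), heel within 3 mm of the end stop and square to it (0.06 rad), at rest; the carriage is at the magnet position (beyond 147 mm of travel) with the plunger within 1.5 mm of fully down (all of step 1 and all of step 3 and linear speed of angle below 0.02 m/s); the robot touches nothing.
It fails at once if the corner of the magnet angle is lifted more than 15 mm off the base (height (world z) of angle_corner above 0.027 m).
It fails at once if the magnet angle is let fall (turns faster than 4 rad/s while part-way over) (angular speed of angle above 4 rad/s and angle between angle_web's own z axis and vertical between 0.12 and 1.45 rad).
It fails at once if the microplate is moved more than 15 mm (distance of microplate from where it was at the start of the episode above 0.015 m).
It fails at once if the tip box is moved more than 15 mm (distance of tip_box from where it was at the start of the episode above 0.015 m).
It fails at once if the tube rack is moved more than 15 mm (distance of tube_rack from where it was at the start of the episode above 0.015 m).
It also fails if it takes over 58 s, if anything falls off the work surface, if the arm or the gripper's body presses on something with over 40 N, if the wrist force passes 120 N, or if a joint passes its speed limit or range.

## Working session

There is one attempt and no reset: what is moved stays moved. The work goes in short steps, Python scripts to look and compute and a tool call to move; the robot and the scene stay as the last step left them, time stands still between calls to the robot, and variables do not carry over. Pictures are saved under pics/ and viewed, about 8 in all and at most 12, crops included, and the job is handed in when it is done.

Besides the shell and the picture viewer there is one more tool, called after "Request:" as name(argument=value, ...) on one line, values as JSON. arm_command: Moves the arm, as the interface text tells. Its arguments: {"type":"object","properties":{"plan":{"type":"array"},"grip_force":{"type":"number"}},"required":["plan"]}

```bash
ls; mkdir -p pics; cat > h.py <<'E'
import numpy as np, cv2
from station import robot, vision, ticket
def cam(n):
    c=vision.camera_info(n); K=np.array([[c['fx'],0,c['cx']],[0,c['fy'],c['cy']],[0,0,1.]])
    R=cv2.Rodrigues(np.array(c['rvec'],float))[0]; t=np.array(c['tvec'],float).ravel(); return K,R,t
def onz(n,uv,z):
    K,R,t=cam(n); o=-R.T@t; out=[]
    for u,v in np.atleast_2d(uv):
        d=R.T@np.linalg.inv(K)@[u,v,1]; out.append(o+d*(z-o[2])/d[2])
    return np.array(out)
def proj(n,P):
    K,R,t=cam(n); p=(np.atleast_2d(P)@R.T+t)@K.T; return p[:,:2]/p[:,2:]
E
python3 - <<'E'
from h import *
for n in('scene','top'):
    im=vision.snapshot(n); cv2.imwrite(f'pics/{n}0.png',im); K,R,t=cam(n); print(n,K[0,0],-R.T@t,R[2])
print(robot.get_obs())
E
```

```text
pics
scene 528.482565199212 [1124.2472017   240.81402498  718.14308944] [-0.60612932 -0.35066565 -0.71389135]
top 469.8951069806481 [ 462.1541166   -76.37129442 1064.47995858] [ 0.12252656 -0.00237431 -0.99246239]
{'t': 0.1, 'q': array([-1.42351265,  0.42663295,  0.07387202,  1.6065207 , -0.03410907,
        1.11080978, -0.06710654]), 'qvel': array([ 0.00096952, -0.00175409,  0.00018211, -0.00190289,  0.00238409,
        0.00016427, -0.002271  ]), 'effort': array([ 9.50087240e-03, -9.51543975e+01,  3.77223149e+00, -4.64397061e+01,
        1.97110424e-02,  6.61138023e-03,  4.66007316e-05]), 'ee_pos': array([197.33177828, 645.15034727, 241.7153858 ]), 'tool_rot': array([-4.64555685e-01, -3.10696361e+00,  1.73935338e-03]), 'wrist_force': array([0.19861286, 0.10481164, 0.29318091]), 'torque': array([-0.03133974,  0.00200353,  0.01635634]), 'gripper_width': 1.0000648942442174}
```

View pics/scene0.png

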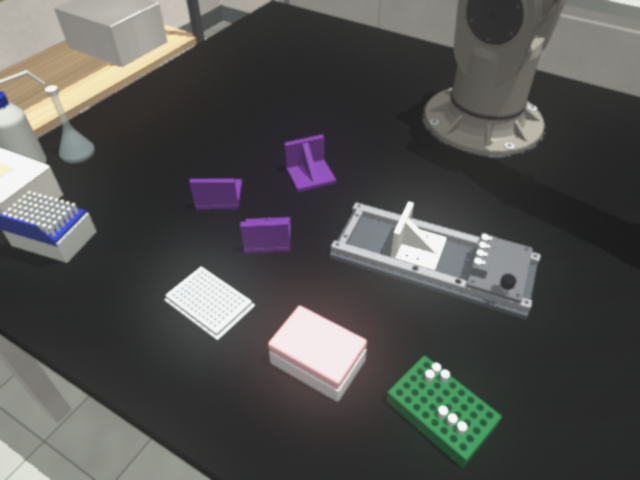

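View pics/top0.png

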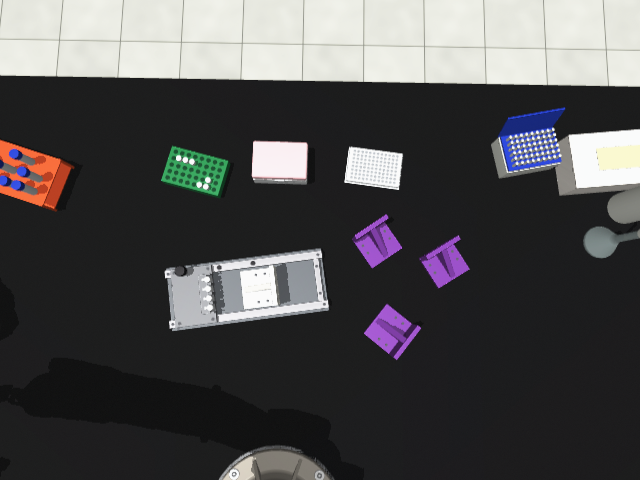

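Top view: stand at about (168..327, 250..330), with the carriage on the left (world +y), the knob at (180,271), and the white angle at (260,287). Three purple look-alikes sit at (377,241), (445,262) and (392,331). The white one between the bars is the one meant. Next I'll enlarge and measure it.

```bash
python3 - <<'E'
from h import *
t=cv2.imread('pics/top0.png'); s=cv2.imread('pics/scene0.png')
a=cv2.resize(t[240:340,155:340],None,fx=4.3,fy=4.3,interpolation=cv2.INTER_CUBIC)
b=cv2.resize(s[195:315,325:545],None,fx=3.6,fy=3.6,interpolation=cv2.INTER_CUBIC)
print(a.shape,b.shape)
w=795; b=cv2.resize(b,(795,int(b.shape[0]*795/b.shape[1])))[:, :]
b=b[:433];o=np.vstack([cv2.resize(a,(500,270)),cv2.resize(b,(500,272))]);
o=np.vstack([cv2.resize(a,(550,297)),cv2.resize(b,(550,300))]);cv2.imwrite('pics/c1.png',o)
# stand contour
g=cv2.cvtColor(t,cv2.COLOR_BGR2GRAY); m=(g>60).astype(np.uint8); m[:240]=0;m[345:]=0;m[:,:150]=0;m[:,345:]=0
m=cv2.morphologyEx(m,cv2.MORPH_CLOSE,np.ones((15,15)))
c=max(cv2.findContours(m,0,1)[0],key=cv2.contourArea); r=cv2.minAreaRect(c);bx=cv2.boxPoints(r);print(r,bx)
print(onz('top',bx,20).round(1), [np.linalg.norm(onz('top',bx,20)[i]-onz('top',bx,20)[i-1]) for i in range(4)])
E
```

```text
(430, 796, 3) (432, 792, 3)
((245.06509399414062, 289.1654052734375), (63.6348762512207, 160.89791870117188), 82.56858825683594) [[161.17662 268.02045]
 [320.72308 247.21   ]
 [328.95355 310.31036]
 [169.4071  331.1208 ]]
[[ 522.9  267.1   20. ]
 [ 575.5  -86.3   20. ]
 [ 436.2 -106.6   20. ]
 [ 385.5  241.3   20. ]] [np.float64(139.86978653737197), np.float64(357.3266336905617), np.float64(140.72686317032267), np.float64(351.57759828575627)]
```

View pics/c1.png

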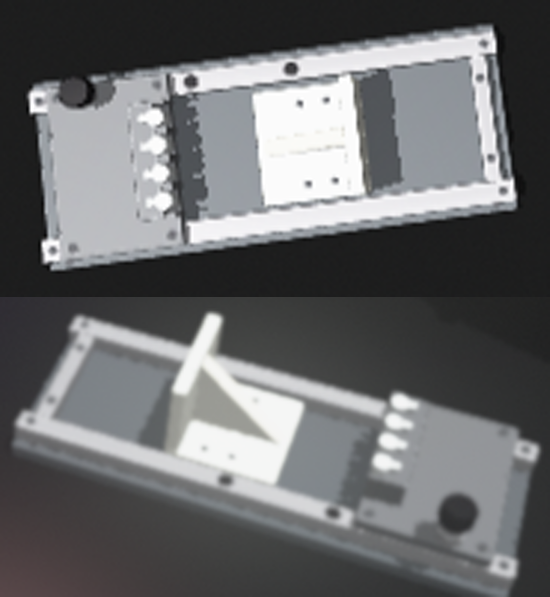

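The crop shows the white angle lying on its magnet leg, with the foot upright on the stop side and the web in the middle. The index holes are at crop (191,81) and (291,69), the bar-end screws at (484,44), (504,190), (38,101) and (52,251), and the knob at (76,91). The white part between the bars fits the description; the others are purple.

```bash
cat > fit.py <<'E'
from h import *
from scipy.optimize import least_squares
f=lambda x,y:(155+x/2.973-.35,240+y/2.973-.35)
scr=onz('top',[f(484,44),f(504,190),f(52,251),f(38,101)],26)
hol=onz('top',[f(191,81),f(291,69)],26)
print(scr.round(1),hol.round(1),np.linalg.norm(hol[0]-hol[1]))
knob=onz('top',[f(77,89)],70)
obs=np.vstack([scr,hol,knob])[:,:2]
def mod(p):
    L=p[3]; M=np.array([[55,-L],[-55,-L],[-55,L],[55,L],[55,54],[55,-21],[55,129]])
    c,s=np.cos(p[2]),np.sin(p[2]); return M@np.array([[c,s],[-s,c]])+p[:2]
r=least_squares(lambda p:(mod(p)-obs).ravel(),[480,80,.15,168])
print(r.x,r.fun.reshape(-1,2).round(1))
E
python3 fit.py; python3 - <<'E'
from h import *
t=cv2.imread('pics/top0.png')
hsv=cv2.cvtColor(t,cv2.COLOR_BGR2HSV); g=t.min(2)
m=(g>205).astype(np.uint8); m[:240]=0;m[340:]=0;m[:,:225]=0;m[:,300:]=0
n,l,st,ce=cv2.connectedComponentsWithStats(m)
for i in range(1,n):
    if st[i,4]>150: 
        r=cv2.minAreaRect(np.argwhere(l==i)[:,::-1].astype(np.float32)); print(st[i],r,cv2.boxPoints(r).round(1).tolist())
E
```

```text
[[558.6 -79.2  26. ]
 [450.8 -95.8  26. ]
 [401.1 234.3  26. ]
 [510.5 250.7  26. ]] [[527.2 138.   26. ]
 [537.4  64.1  26. ]] 74.65335689871479
[4.80448383e+02 7.67917748e+01 1.45216861e-01 1.66815566e+02] [[ 0.5 -1.1]
 [-0.7 -0.4]
 [ 0.8 -0.5]
 [ 0.3 -0.9]
 [-0.2  0.2]
 [ 0.5 -0.1]
 [-1.2  2.8]]
[225 254  75  16 479] ((262.0195007324219, 261.6496276855469), (6.6394124031066895, 75.31851959228516), 82.56858825683594) [[224.1999969482422, 263.20001220703125], [298.8999938964844, 253.5], [299.79998779296875, 260.1000061035156], [225.10000610351562, 269.79998779296875]]
[ 240  265   38   44 1278] ((258.0921630859375, 286.78326416015625), (40.251808166503906, 34.000797271728516), 83.2901611328125) [[238.89999389648438, 268.79998779296875], [272.6000061035156, 264.79998779296875], [277.29998779296875, 304.79998779296875], [243.60000610351562, 308.79998779296875]]
[225 304  75  17 521] ((262.0296630859375, 312.2240295410156), (6.866589546203613, 75.4595947265625), 82.4605484008789) [[224.1999969482422, 313.79998779296875], [299.0, 303.8999938964844], [299.8999938964844, 310.70001220703125], [225.10000610351562, 320.6000061035156]]
```

```bash
cat >> h.py <<'E'
SO=np.array([480.45,76.8,0]); YAW=.1452
RS=cv2.Rodrigues(np.array([0,0,YAW]))[0]
def tostand(P): return (np.atleast_2d(P)-SO)@RS
def toworld(P): return np.atleast_2d(P)@RS.T+SO
E
python3 - <<'E'
from h import *
L=onz('top',[(238.7,268.8),(243.4,308.8)],22); print('legend',tostand(L).round(1))
R=onz('top',[(272.8,264.8),(277.5,304.8)],82); print('foot outer top edge',tostand(R).round(1))
# scene: project predicted points for check
yc=tostand(L)[:,1].mean()-80; print('corner y',yc)
s=cv2.imread('pics/scene0.png')
P=toworld([[x,yc+dy,12+z] for x in(-42,42) for dy,z in((0,0),(0,70),(10,70),(80,0),(80,10))]+[[0,yc+36,48],[55,129,70]])
t=cv2.imread('pics/top0.png')
outs=[]
for im,n,(x0,y0,w,h) in((t,'top',(215,245,90,80)),(s,'scene',(375,190,90,80))):
    im=cv2.resize(im[y0:y0+h,x0:x0+w],None,fx=5.5,fy=5.5,interpolation=cv2.INTER_CUBIC)
    for p in proj(n,P): cv2.circle(im,tuple(int(v) for v in (p-[x0,y0]+.5)*5.5),3,(0,0,255),-1)
    outs.append(im)
cv2.imwrite('pics/c2.png',cv2.resize(np.hstack(outs),(800,356)))
E
```

```text
legend [[ 45.7  11.5  22. ]
 [-42.9  10.7  22. ]]
foot outer top edge [[ 40.  -69.3  82. ]
 [-43.7 -69.3  82. ]]
corner y -68.88379791720993
```

View pics/c2.png

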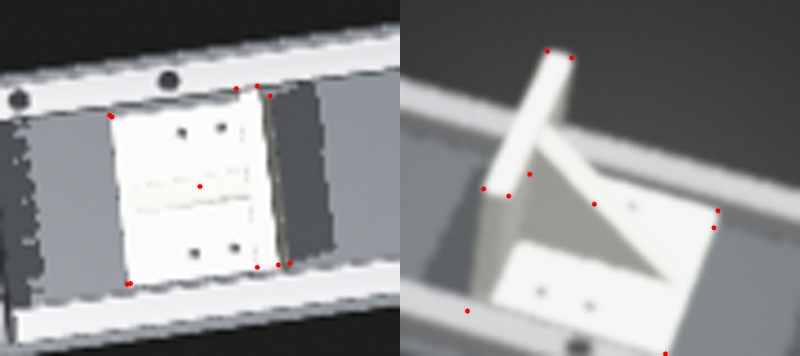

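Both views agree: the angle's corner is at stand y ≈ -69 and x ≈ 0, so home is 15 mm farther. The plan is to turn the tool so its x = stand y and its y = stand x, pinch the web like a hinge, and swing it on an arc about the corner.

Request:
arm_command(plan=[[0,0,0,1,1],[0,0,0,1,1],[0,0,0,1,1],[0,0,0,1,1],[0,0,0,1,1],[0,0,0,1,1],[0,0,0,1,1],[0,0,0,1,1],[0,0,0,1,1],[0,0,0,1,1],[0,0,0,0.78,1],[0,0,0,0,1]], grip_force=20)

```text
t: 1.3
ee_pos: [197.2, 645.3, 241.9]
tool_rot: [2.056, 2.375, -0.001]
wrist_force: [-0.2, 0.9, -0.2]
gripper_width: 0.999
```

```bash
cat > go.py <<'E'
import sys
from h import *
o=robot.get_obs(); R=cv2.Rodrigues(np.array(o['tool_rot']))[0]; p=np.array(o['ee_pos'])
print('t',o['t'],'stand TCP',tostand(p).round(1),'ty ang err deg',np.degrees(np.arctan2(R[1,1],R[0,1])-YAW).round(2),'q7',o['q'][6].round(2),'F',(np.array(o['wrist_force'])@RS).round(1),'w',o['gripper_width'])
if len(sys.argv)>3:
    d=toworld([[float(v) for v in sys.argv[1:4]]])[0]-p; print('units',(R.T@d/20).round(2))
E
python3 go.py 0 -33 110
```

```text
t 1.3 stand TCP [[-198.   603.5  241.9]] ty ang err deg -0.08 q7 -1.1 F [-0.1  0.9 -0.2] w 0.9987457208397111
units [-31.8    9.95   6.62]
```

Request:
arm_command(plan=[[-1,0.31,0,0,1],[-1,0.31,0,0,1],[-1,0.31,0,0,1],[-1,0.31,0,0,1],[-1,0.31,0,0,1],[-1,0.31,0,0,1],[-1,0.31,0,0,1],[-1,0.31,0,0,1],[-1,0.31,0,0,1],[-1,0.31,0,0,1],[-1,0.31,0,0,1],[-1,0.31,0,0,1],[-1,0.31,0,0,1],[-1,0.31,0,0,1],[-1,0.31,0,0,1],[-1,0.31,0,0,1],[-1,0.31,0,0,1],[-1,0.31,0,0,1],[-1,0.31,0,0,1],[-1,0.31,0,0,1]])

```text
t: 3.3
ee_pos: [378.4, 265.9, 242.3]
tool_rot: [-2.055, -2.376, -0.0]
wrist_force: [0.7, 0.1, -0.0]
gripper_width: 1.001
```

Request:
arm_command(plan=[[-1,0.31,0.55,0,1],[-1,0.31,0.55,0,1],[-1,0.31,0.55,0,1],[-1,0.31,0.55,0,1],[-1,0.31,0.55,0,1],[-1,0.31,0.55,0,1],[-1,0.31,0.55,0,1],[-1,0.31,0.55,0,1],[-1,0.31,0.55,0,1],[-1,0.31,0.55,0,1],[-1,0.31,0.55,0,1],[-0.8,0.31,0.55,0,1],[0,0,0,0,1],[0,0,0,0,1]])

```text
t: 4.7
ee_pos: [485.4, 44.1, 110.3]
tool_rot: [-2.056, -2.375, 0.001]
wrist_force: [0.1, 0.2, 0.1]
gripper_width: 1.0
```

```bash
python3 go.py 0 -33 44
```

```text
t 4.7 stand TCP [[  0.2 -33.1 110.3]] ty ang err deg -0.07 q7 0.22 F [0.2 0.2 0.1] w 0.9998560917401013
units [ 0.01 -0.01  3.32]
```

Request:
arm_command(plan=[[0,0,1,0,1],[0,0,1,0,1],[0,0,0.8,0,0.3],[0,0,0.5,0,-0.3],[0,0,0,0,-0.5],[0,0,0,0,-0.7],[0,0,0,0,-1],[0,0,0,0,-1],[0,0,0,0,-1],[0,0,0,0,-1],[0,0,0,0,-1]], grip_force=25)

```text
t: 5.8
ee_pos: [486.1, 45.0, 45.1]
tool_rot: [2.054, 2.376, 0.002]
wrist_force: [-2.0, 0.0, 6.6]
gripper_width: 0.132
```

```bash
python3 go.py; python3 - <<'E'
from h import *
a=[vision.snapshot(n) for n in('scene','top')]
cv2.imwrite('pics/c3.png',np.hstack([cv2.resize(a[0][150:330,320:560],(400,300)),cv2.resize(a[1][230:350,150:350],(400,240)).copy() if 0 else cv2.resize(a[1][230:350,180:340],(400,300))]))
E
```

```text
t 5.8 stand TCP [[  1.  -32.3  45.1]] ty ang err deg -0.0 q7 0.32 F [-2.   0.3  6.6] w 0.13167621536158175
```

View pics/c3.png

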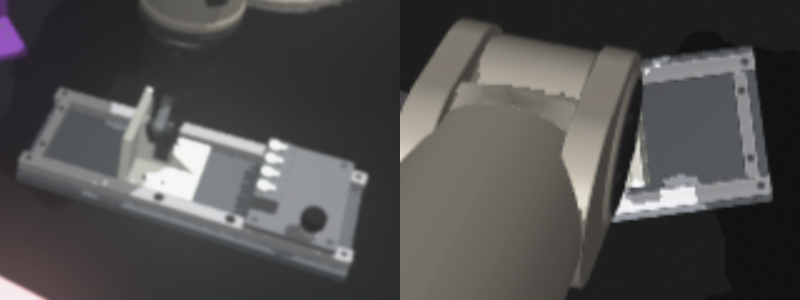

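Web gripped (opening about 11 mm, 6.6 N down-press). I'll swing the first 20° of the arc, then check.

Request:
arm_command(plan=[[-0.17,0,-0.14,0,-1],[-0.17,0,-0.14,0,-1],[-0.19,0,-0.11,0,-1],[-0.19,0,-0.11,0,-1],[0,0,0,0,-1]])

```text
t: 6.4
ee_pos: [488.0, 29.9, 54.7]
tool_rot: [2.055, 2.375, 0.0]
wrist_force: [0.1, -1.0, -2.8]
gripper_width: 0.136
```

```bash
python3 go.py; python3 - <<'E'
from h import *
a=vision.snapshot('scene')
cv2.imwrite('pics/c4.png',cv2.resize(a[180:280,340:480],None,fx=5,fy=5,interpolation=cv2.INTER_CUBIC))
E
```

```text
t 6.4 stand TCP [[  0.6 -47.5  54.7]] ty ang err deg -0.06 q7 0.34 F [-0.  -1.  -2.8] w 0.13645098816634477
```

View pics/c4.png

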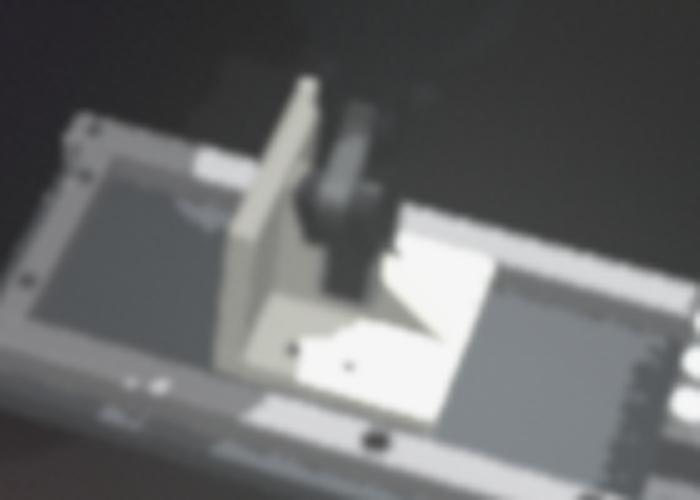

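The angle lifted without turning: Fz is about the weight (2.8 N), so the torsional grip friction is too high. I'll set it back down and regrip with 20 N near the web's toe, where gravity has a longer lever and the contact patch is smaller.

Request:
arm_command(plan=[[0.19,0,0.11,0,-1],[0.19,0,0.11,0,-1],[0.17,0,0.14,0,-1],[0.17,0,0.14,0,-1],[0,0,0,0,-1],[0,0,0,0,-0.6],[0,0,-0.2,0,-0.3],[0,0,-0.3,0,-0.3],[0.25,0,0,0,-0.3],[0.25,0,0,0,-0.3]])

```text
t: 7.45
ee_pos: [484.4, 55.3, 54.6]
tool_rot: [2.055, 2.376, 0.001]
wrist_force: [0.7, 1.3, -0.5]
gripper_width: 0.352
```

```bash
python3 go.py 0.3 -23 40; python3 - <<'E'
from h import *
a=vision.snapshot('scene');b=cv2.imread('pics/scene0.png')
# leg end edge: compare white mask in scene vs initial along right edge
for im in(b,a):
    m=(im.min(2)>150).astype(np.uint8); m[:225]=0; m[275:]=0; m[:,:390]=0;m[:,460:]=0
    for r in(240,246,250,256): 
        x=np.where(m[r,400:455])[0]; print(r,x.max()+400 if len(x) else None,end=' ')
    print()
E
```

```text
t 7.45 stand TCP [[  0.8 -21.9  54.6]] ty ang err deg -0.01 q7 0.28 F [ 0.9  1.2 -0.5] w 0.35249655668005175
units [-0.06 -0.02  0.73]
240 446 246 444 250 442 256 440 
240 445 246 443 250 442 256 439
```

Request:
arm_command(plan=[[-0.08,0,0.4,0,-0.3],[0,0,0.33,0,-0.5],[0,0,0,0,-0.7],[0,0,0,0,-0.74],[0,0,0,0,-0.74],[0,0,0,0,-0.74]], grip_force=20)

```text
t: 8.1
ee_pos: [484.4, 53.0, 39.8]
tool_rot: [-2.055, -2.376, 0.0]
wrist_force: [-0.6, -0.2, -2.5]
gripper_width: 0.137
```

```bash
python3 go.py
```

```text
t 8.1 stand TCP [[  0.5 -24.1  39.8]] ty ang err deg -0.02 q7 0.31 F [-0.6 -0.1 -2.5] w 0.13687946767613654
```

Request:
arm_command(plan=[[-0.1,0,-0.18,0,-0.74],[-0.15,0,-0.19,0,-0.74],[0,0,0,0,-0.74]])

```text
t: 8.4
ee_pos: [485.6, 47.7, 47.8]
tool_rot: [2.055, 2.376, 0.001]
wrist_force: [0.1, -0.3, -4.0]
gripper_width: 0.136
```

```bash
python3 go.py; python3 - <<'E'
from h import *
a=vision.snapshot('scene')
cv2.imwrite('pics/c5.png',cv2.resize(a[180:280,340:480],None,fx=5,fy=5,interpolation=cv2.INTER_CUBIC))
E
```

```text
t 8.4 stand TCP [[  0.9 -29.5  47.8]] ty ang err deg -0.04 q7 0.31 F [ 0.1 -0.3 -4. ] w 0.13578782364901373
```

View pics/c5.png

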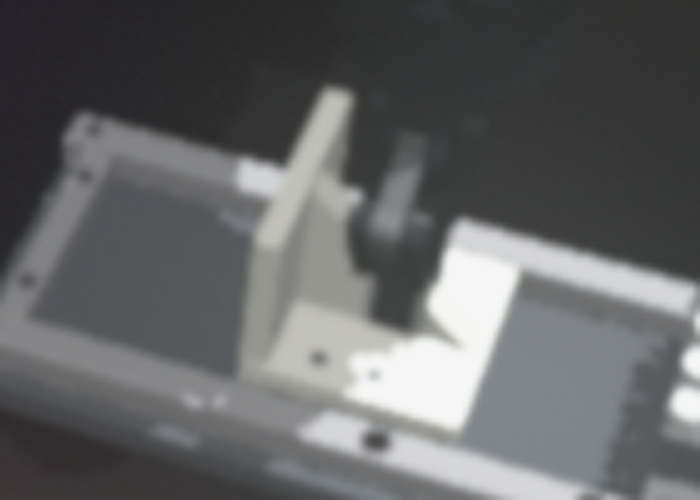

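```bash
cat > hyp.py <<'E'
from h import *
def pts(yc,zc,th,x=0):
    c,s=np.cos(th),np.sin(th); M=np.array([[42,0,70],[42,0,0],[42,80,0],[-42,80,10],[-42,0,70]],float)
    return np.array([[m[0]+x,yc+m[1]*c-m[2]*s,zc+m[1]*s+m[2]*c] for m in M])
def fit(obs,x=0):
    from scipy.optimize import least_squares
    r=least_squares(lambda p:(proj('scene',toworld(pts(p[0],p[1],p[2],x)))-obs).ravel(),[-70,12,0.1],x_scale=[10,10,.2])
    return r.x,np.degrees(r.x[2]),r.fun.reshape(-1,2)
if __name__=='__main__':
    for h in((-69.5,12,0),(-74.5,20,0),(-69.5,12,.175)): print(proj('scene',toworld(pts(*h))).round(1).tolist())
    print('obs',[[393,229],[388,255.6],[432.4,268],[444.4,233],[405,198.4]])
    print(fit(np.array([[393,229],[388,255.6],[432.4,268],[444.4,233],[405,198.4]])))
E
python3 hyp.py
```

```text
[[393.0, 231.8], [389.4, 259.3], [433.0, 272.7], [445.7, 236.8], [407.4, 201.0]]
[[390.6, 227.6], [387.1, 255.5], [430.9, 268.9], [443.7, 233.0], [405.2, 196.9]]
[[386.1, 230.2], [389.4, 259.3], [433.5, 267.3], [445.3, 231.1], [400.9, 199.7]]
obs [[393, 229], [388, 255.6], [432.4, 268], [444.4, 233], [405, 198.4]]
(array([-7.21824370e+01,  1.92618757e+01,  1.19249321e-02]), np.float64(0.6832482805483967), array([[-1.61468966, -0.80960116],
       [ 0.29281248,  0.51801851],
       [-0.18934534,  1.20849457],
       [ 0.50731221,  0.259643  ],
       [ 0.98623295, -0.93089083]]))
```

The fit gives tilt ≈ 0.7° with the corner 7 mm up, so it is still held rigidly. Next I'll lower it most of the way and ease the jaw target slowly toward the contact width, so the web can pivot in the pads.

Request:
arm_command(plan=[[0,0,0.2,0,-0.74],[0,0,0,0,-0.735],[0,0,0,0,-0.73]])

```text
t: 8.75
ee_pos: [485.0, 48.2, 42.9]
tool_rot: [-2.054, -2.376, 0.001]
wrist_force: [-0.4, 0.3, -2.8]
gripper_width: 0.137
```

Request:
arm_command(plan=[[0,0,0,0,-0.728],[0,0,0,0,-0.726]])

```text
t: 8.95
ee_pos: [485.2, 48.2, 43.1]
tool_rot: [-2.055, -2.377, 0.0]
wrist_force: [-0.9, -0.4, -3.3]
gripper_width: 0.136
```

Request:
arm_command(plan=[[0,0,0,0,-0.724],[0,0,0,0,-0.722]])

```text
t: 9.15
ee_pos: [485.2, 48.2, 43.1]
tool_rot: [2.054, 2.377, 0.0]
wrist_force: [-0.3, -0.1, -3.4]
gripper_width: 0.144
```

Request:
arm_command(plan=[[0,0,0,0,-0.72]])

```text
t: 9.25
ee_pos: [485.2, 48.2, 43.2]
tool_rot: [2.055, 2.377, 0.0]
wrist_force: [0.1, 0.1, -1.6]
gripper_width: 0.141
```

Request:
arm_command(plan=[[0,0,0,0,-0.717]])

```text
t: 9.35
ee_pos: [485.3, 48.2, 43.2]
tool_rot: [2.055, 2.377, 0.0]
wrist_force: [-1.1, 0.4, 0.2]
gripper_width: 0.138
```

Request:
arm_command(plan=[[0,0,0,0,-0.714]])

```text
t: 9.45
ee_pos: [485.3, 48.2, 43.2]
tool_rot: [2.055, 2.376, 0.0]
wrist_force: [0.3, 0.7, 0.5]
gripper_width: 0.142
```

```bash
for i in 1; do python3 go.py; done; python3 - <<'E'
from h import *
a=vision.snapshot('scene')
cv2.imwrite('pics/c6.png',cv2.resize(a[180:280,340:480],None,fx=5,fy=5,interpolation=cv2.INTER_CUBIC))
E
```

```text
t 9.45 stand TCP [[  0.7 -29.   43.2]] ty ang err deg -0.01 q7 0.32 F [0.4 0.7 0.5] w 0.14225245535970107
```

Fz dropped to zero between -0.722 and -0.717, so the grip force is graded by the target. I'll use -0.724 (a light pinch) and lift 10° again.

Request:
arm_command(plan=[[0,0,0,0,-0.723],[0,0,0,0,-0.724],[-0.11,0,-0.18,0,-0.724],[-0.15,0,-0.19,0,-0.724],[0,0,0,0,-0.724]])

```text
t: 10.0
ee_pos: [486.2, 42.5, 51.0]
tool_rot: [2.055, 2.376, 0.001]
wrist_force: [0.6, 0.1, -2.5]
gripper_width: 0.139
```

```bash
for i in 1; do python3 go.py; done; python3 - <<'E'
from h import *
a=vision.snapshot('scene')
cv2.imwrite('pics/c7.png',cv2.resize(a[180:280,340:480],None,fx=5,fy=5,interpolation=cv2.INTER_CUBIC))
E
```

```text
t 10.0 stand TCP [[  0.7 -34.8  51. ]] ty ang err deg -0.04 q7 0.32 F [ 0.6 -0.  -2.5] w 0.1389162743506089
```

View pics/c7.png

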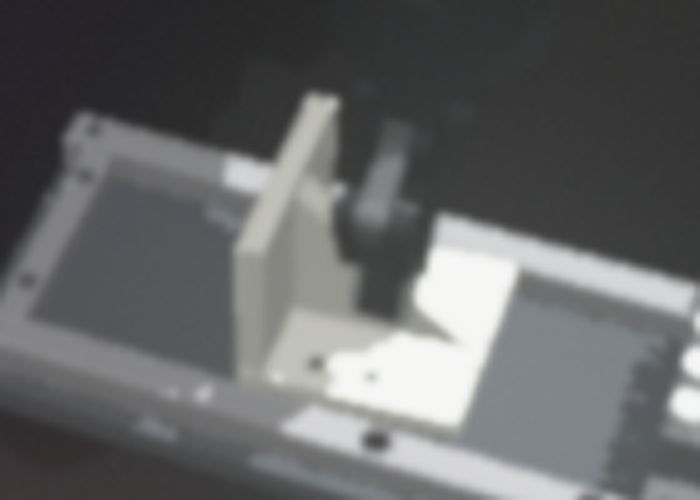

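```bash
python3 - <<'E'
from hyp import *
f=lambda L:np.array([[340+x/5-.4,180+y/5-.4] for x,y in L])
print(fit(f([(237,252),(236,382),(462,437),(521,265),(308,97)])))
E
```

```text
(array([-73.62793976,  14.72437752,   0.1008694 ]), np.float64(5.779391088669935), array([[-0.18923581, -1.03162994],
       [ 0.50314081,  1.58028092],
       [-0.61185271,  0.92887149],
       [-0.13791348, -0.72441525],
       [ 0.39094014, -0.62037192]]))
```

It pivots now: tilt about 6° and rising, with the corner on or near the base. Continuing along the arc.

Request:
arm_command(plan=[[0,0,0,0,-0.722],[-0.17,0,-0.14,0,-0.722],[-0.18,0,-0.14,0,-0.722],[-0.2,0,-0.12,0,-0.722],[-0.2,0,-0.11,0,-0.722],[0,0,0,0,-0.722]])

```text
t: 10.65
ee_pos: [488.3, 27.4, 61.1]
tool_rot: [2.055, 2.375, 0.0]
wrist_force: [-0.1, -0.3, -1.6]
gripper_width: 0.138
```

```bash
for i in 1; do python3 go.py; done; python3 - <<'E'
from h import *
a=vision.snapshot('scene')
cv2.imwrite('pics/c8.png',cv2.resize(a[180:280,340:480],None,fx=5,fy=5,interpolation=cv2.INTER_CUBIC))
E
```

```text
t 10.65 stand TCP [[  0.7 -50.   61.1]] ty ang err deg -0.06 q7 0.33 F [-0.2 -0.3 -1.6] w 0.13829791802560368
```

View pics/c8.png

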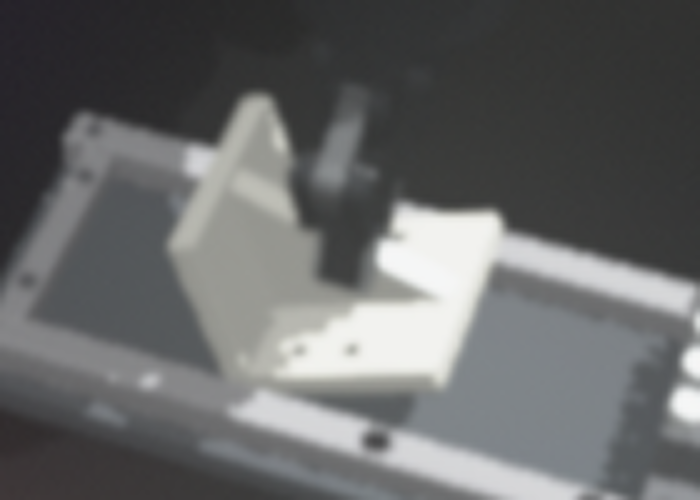

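```bash
python3 - <<'E'
from hyp import *
f=lambda L:np.array([[340+x/5-.4,180+y/5-.4] for x,y in L])
print(fit(f([(172,250),(228,387),(438,390),(501,213),(248,96)])))
E
```

```text
(array([-76.38540018,  12.17058966,   0.40501287]), np.float64(23.205527817250097), array([[-0.49420233, -1.18769311],
       [ 0.51534251,  1.0796537 ],
       [ 0.9261205 ,  0.8180345 ],
       [-0.72975394,  0.0153072 ],
       [-0.33615577, -0.57358634]]))
```

Tilt 23° with the corner down on the plate (z ≈ 12) at stand y ≈ -76. Continuing 40° more.

Request:
arm_command(plan=[[-0.22,0,-0.1,0,-0.722],[-0.22,0,-0.09,0,-0.722],[-0.24,0,-0.05,0,-0.723],[-0.24,0,-0.05,0,-0.724],[-0.24,0,-0.01,0,-0.725],[-0.24,0,-0.01,0,-0.726],[-0.24,0,0.03,0,-0.726],[-0.24,0,0.04,0,-0.726],[0,0,0,0,-0.726]])

```text
t: 11.6
ee_pos: [493.7, -9.9, 65.4]
tool_rot: [2.055, 2.375, -0.0]
wrist_force: [0.2, -1.6, 2.3]
gripper_width: 0.137
```

```bash
for i in 1; do python3 go.py; done; python3 - <<'E'
from h import *
a=vision.snapshot('scene')
cv2.imwrite('pics/c9.png',cv2.resize(a[180:280,340:480],None,fx=5,fy=5,interpolation=cv2.INTER_CUBIC))
E
```

```text
t 11.6 stand TCP [[  0.5 -87.7  65.4]] ty ang err deg -0.06 q7 0.4 F [-0.  -1.6  2.3] w 0.13652745580884149
```

View pics/c9.png

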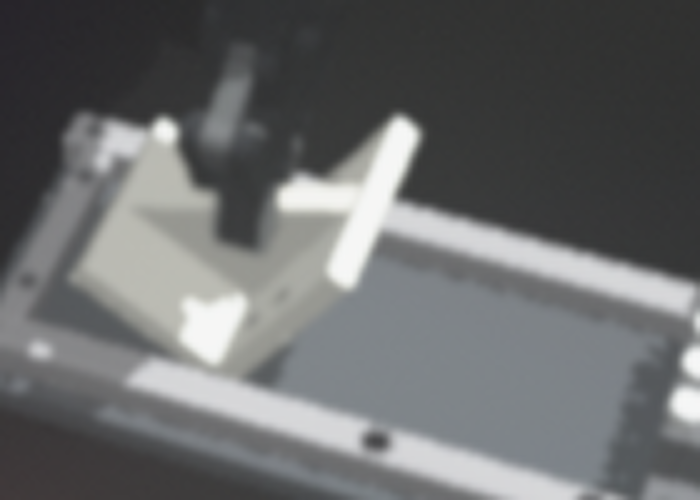

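```bash
python3 - <<'E'
from hyp import *
f=lambda L:np.array([[340+x/5-.4,180+y/5-.4] for x,y in L])
r=fit(f([(72,280),(232,380),(351,290),(393,114),(150,122)]));print(r)
p=r[0]; print('rel',tostand(robot.get_obs()['ee_pos'])[0,1:]-p[:2])
E
```

```text
(array([-78.10485355,  12.90779806,   1.06550143]), np.float64(61.048734733888466), array([[-0.46116021, -0.92378165],
       [-1.16507946,  1.92366681],
       [ 0.40140613, -1.14393741],
       [ 1.15906374, -0.6076595 ],
       [-0.07280002,  1.07091192]]))
rel [-9.37259238 52.52685251]
```

Tilt 61°, corner down at y ≈ -78. Lowering the last 29° slowly, with a slight press at the end.

Request:
arm_command(plan=[[-0.22,0,0.06,0,-0.726],[-0.22,0,0.06,0,-0.726],[-0.22,0,0.1,0,-0.726],[-0.21,0,0.1,0,-0.726],[-0.15,0,0.09,0,-0.726],[-0.1,0,0.07,0,-0.726],[-0.1,0,0.08,0,-0.726],[0,0,0.05,0,-0.726],[0,0,0.05,0,-0.726],[0,0,0,0,-0.726]])

```text
t: 12.65
ee_pos: [497.1, -33.8, 52.4]
tool_rot: [2.055, 2.376, -0.0]
wrist_force: [-2.2, -5.7, 6.6]
gripper_width: 0.139
```

```bash
for i in 1; do python3 go.py; done; python3 - <<'E'
from h import *
a=vision.snapshot('scene')
cv2.imwrite('pics/c10.png',cv2.resize(a[170:270,330:470],None,fx=5,fy=5,interpolation=cv2.INTER_CUBIC))
E
```

```text
t 12.65 stand TCP [[   0.5 -111.9   52.4]] ty ang err deg -0.04 q7 0.47 F [-3.  -5.3  6.6] w 0.13932860518944748
```

View pics/c10.png

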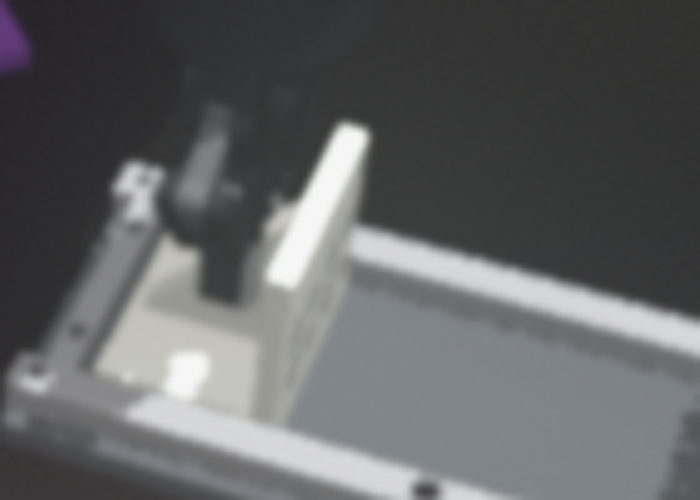

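Upright. Now pushing the foot back to the stop.

Request:
arm_command(plan=[[0,0,-0.05,0,-0.73],[-0.1,0,0,0,-0.73],[-0.1,0,0,0,-0.73],[-0.1,0,0,0,-0.73],[-0.1,0,0,0,-0.73],[0,0,0,0,-0.73]])

```text
t: 13.3
ee_pos: [498.1, -40.3, 53.3]
tool_rot: [-2.053, -2.376, -0.001]
wrist_force: [-1.7, 5.9, -0.2]
gripper_width: 0.137
```

```bash
cat > up.py <<'E'
from h import *
import sys
a=vision.snapshot('scene'); cv2.imwrite(sys.argv[1],cv2.resize(a[170:270,330:470],None,fx=5,fy=5,interpolation=cv2.INTER_CUBIC))
E
python3 go.py; python3 up.py pics/c11.png
```

```text
t 13.3 stand TCP [[   0.5 -118.4   53.3]] ty ang err deg 0.03 q7 0.49 F [-0.8  6.1 -0.2] w 0.13687136403739567
```

Request:
arm_command(plan=[[-0.1,0,0,0,-0.73],[-0.1,0,0,0,-0.73],[0,0,0,0,-0.73]])

```text
t: 13.65
ee_pos: [498.5, -43.4, 53.4]
tool_rot: [-2.051, -2.376, -0.002]
wrist_force: [-3.3, 11.6, 7.4]
gripper_width: 0.137
```

```bash
python3 go.py
```

```text
t 13.65 stand TCP [[   0.5 -121.5   53.4]] ty ang err deg 0.07 q7 0.49 F [-1.6 11.9  7.4] w 0.13731812604917173
```

Force is rising and the pads are slipping, so the foot is at the stop. Releasing, rising, then seating it with closed fingers pushed low on the magnet leg's outer face.

Request:
arm_command(plan=[[0.1,0,0,0,-0.72],[0,0,0,0,-0.65],[0,0,0,0,-0.5],[0,0,-0.4,0,-0.4],[0,0,-1,0,-0.4],[0,0,-1,0,-0.5],[0,0,-1,0,-0.8],[0.6,0,-0.4,0,-1],[1,0,0,0,-1],[1,0,0,0,-1],[1,0,0,0,-1],[0,0,0,0,-1]])

```text
t: 14.85
ee_pos: [488.0, 30.3, 129.8]
tool_rot: [-2.051, -2.379, -0.001]
wrist_force: [-0.2, 0.3, 0.3]
gripper_width: 0.002
```

```bash
python3 go.py 0 -50 42; python3 up.py pics/c12.png; python3 -c "
import cv2,numpy as np
cv2.imwrite('pics/c13.png',cv2.resize(np.hstack([cv2.imread('pics/c11.png'),cv2.imread('pics/c12.png')]),(800,286)))"
```

```text
t 14.85 stand TCP [[  0.7 -47.1 129.8]] ty ang err deg 0.15 q7 0.22 F [-0.1  0.3  0.3] w 0.0017024594877730692
units [-0.15 -0.04  4.39]
```

View pics/c13.png

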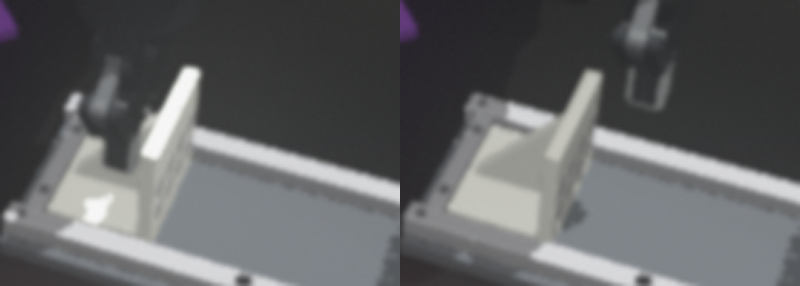

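Upright on its foot at the stop. Seating push now; contact is expected at TCP y ≈ -73.

Request:
arm_command(plan=[[0,0,1,0,-1],[0,0,1,0,-1],[0,0,1,0,-1],[0,0,1,0,-1],[0,0,0.4,0,-1],[-0.5,0,0,0,-1],[-0.3,0,0,0,-1],[-0.2,0,0,0,-1],[-0.15,0,0,0,-1],[-0.1,0,0,0,-1],[0,0,0,0,-1]])

```text
t: 16.0
ee_pos: [492.4, 5.7, 42.5]
tool_rot: [-2.051, -2.378, -0.005]
wrist_force: [-3.6, 16.6, 13.8]
gripper_width: 0.001
```

```bash
python3 go.py
```

```text
t 16.0 stand TCP [[  1.6 -72.1  42.5]] ty ang err deg 0.1 q7 0.4 F [-1.1 16.9 13.8] w 0.001000850274307013
```

Contact at y = -72.1 with 17 N, so the foot is seated. Retreat and go to the knob at stand (55,129).

Request:
arm_command(plan=[[0.3,0,0,0,-1],[0.5,0,0,0,-1],[0,0,-1,0,-1],[0,0,-1,0,-0.5],[0,0,-1,0,0],[0.5,0.3,-1,0,0.3],[1,0.3,0,0,0.3],[1,0.3,0,0,0.3],[1,0.3,0,0,0.3],[1,0.3,0,0,0.3],[1,0.3,0,0,0.3],[1,0.3,0,0,0.3],[1,0.3,0,0,0.3],[1,0.3,0,0,0.3],[0.9,0,0,0,0.3],[0,0,0,0,0.3]])

```text
t: 17.6
ee_pos: [515.2, 216.2, 121.2]
tool_rot: [-2.051, -2.38, -0.0]
wrist_force: [0.6, -0.9, -0.5]
gripper_width: 0.656
```

```bash
python3 go.py 55 129 54; python3 - <<'E'
from h import *
a=vision.snapshot('scene'); m=(a.min(2)<0)
k=a[255:300,490:530].max(2); mm=(k<45).astype(np.uint8)
n,l,s,c=cv2.connectedComponentsWithStats(mm); i=1+np.argmax(s[1:,4]); print(s[i],c[i]+[490,255], 'pred knob centre',proj('scene',toworld([[55,129,61],[55,127,61]])))
E
```

```text
t 17.6 stand TCP [[ 54.5 132.9 121.2]] ty ang err deg 0.18 q7 -0.07 F [ 0.5 -1.  -0.5] w 0.656023634354947
units [-0.2   0.02  3.36]
[12 26  6  7 19] [504.63157895 284.31578947] pred knob centre [[507.28953462 280.92372673]
 [506.03138437 280.54493821]]
```

Request:
arm_command(plan=[[-0.2,0,1,0,0.3],[0,0,1,0,0.3],[0,0,0.8,0,0.3],[0,0,0.56,0,0],[0,0,0,0,-0.5],[0,0,0,0,-1],[0,0,0,0,-1],[0,0,0,0,-1],[0,0,0,0,-1],[0,0,0,0,-1]], grip_force=60)

```text
t: 18.65
ee_pos: [517.0, 209.3, 54.8]
tool_rot: [2.054, 2.376, 0.002]
wrist_force: [5.6, -2.5, -4.3]
gripper_width: 0.256
```

```bash
python3 go.py
```

```text
t 18.65 stand TCP [[ 55.3 125.8  54.8]] ty ang err deg -0.02 q7 0.01 F [ 5.2 -3.3 -4.3] w 0.2557501085466846
```

Request:
arm_command(plan=[[0,0,-0.2,0,-1],[0,0,-0.2,0,-1],[0,0,-0.15,0,-1],[0,0,0,0,-1],[0,0,0,0,-1]])

```text
t: 19.15
ee_pos: [516.9, 209.3, 65.7]
tool_rot: [2.054, 2.376, 0.002]
wrist_force: [7.8, 0.1, -8.0]
gripper_width: 0.259
```

```bash
python3 go.py
```

```text
t 19.15 stand TCP [[ 55.2 125.8  65.7]] ty ang err deg -0.01 q7 -0.0 F [ 7.7 -1.  -8. ] w 0.25868324548716093
```

Fz = -8 N at +11 mm, so the plunger is out. Sliding toward the magnet.

Request:
arm_command(plan=[[-0.3,0.04,0,0,-1],[-0.5,0,0,0,-1],[-0.5,0,0,0,-1],[-0.5,0,0,0,-1],[-0.5,0,0,0,-1],[-0.5,0,0,0,-1],[-0.5,0,0,0,-1],[-0.5,0,0,0,-1],[-0.5,0,0,0,-1],[-0.5,0,0,0,-1],[-0.5,0,0,0,-1],[-0.5,0,0,0,-1],[-0.5,0,0,0,-1],[-0.5,0,0,0,-1],[-0.5,0,0,0,-1],[-0.2,0,0,0,-1],[0,0,0,0,-1]])

```text
t: 20.85
ee_pos: [539.1, 59.3, 65.2]
tool_rot: [2.056, 2.375, 0.0]
wrist_force: [5.6, -1.0, -8.9]
gripper_width: 0.254
```

```bash
python3 go.py
```

```text
t 20.85 stand TCP [[ 55.5 -25.8  65.2]] ty ang err deg -0.08 q7 0.27 F [ 5.4 -1.9 -8.9] w 0.25374844775883654
```

Request:
arm_command(plan=[[0,0,0.2,0,-1],[0,0,0.2,0,-1],[0,0,0.15,0,-1],[0,0,0.04,0,-1],[0,0,0,0,-1]])

```text
t: 21.35
ee_pos: [539.0, 60.6, 53.8]
tool_rot: [2.055, 2.376, 0.001]
wrist_force: [-0.2, -1.0, 10.0]
gripper_width: 0.254
```

```bash
python3 go.py
```

```text
t 21.35 stand TCP [[ 55.6 -24.5  53.8]] ty ang err deg -0.02 q7 0.28 F [-0.4 -1.  10. ] w 0.25398528761648664
```

z is back to 53.8 (it was 54.8 when gripped) with +10 N, so the pin is bottomed in the hole. Release, rise and check.

Request:
arm_command(plan=[[0,0,0,0,-0.3],[0,0,0,0,0.2],[0,0,0,0,0.2],[0,0,0,0,0.2],[0,0,-0.5,0,0.2],[0,0,-1,0,0.2],[0,0,-1,0,0.2],[0,0,-1,0,0.2],[0,0,-1,0,0.2],[1,0,-1,0,0.2],[1,0,-0.5,0,0.2],[1,0,0,0,0.2],[1,0,0,0,0.2],[1,0,0,0,0.2],[1,0,0,0,0.2],[1,0,0,0,0.2],[1,0,0,0,0.2],[1,0,0,0,0.2],[1,0,0,0,0.2],[0,0,0,0,0.2]])

```text
t: 23.35
ee_pos: [509.1, 261.5, 173.8]
tool_rot: [-2.05, -2.38, -0.001]
wrist_force: [0.3, -0.2, 0.6]
gripper_width: 0.602
```

```bash
python3 go.py; python3 - <<'E'
from hyp import *
a=vision.snapshot('scene')
P=np.vstack([pts(-84,12,np.pi/2),[[55,-21,61],[55,-21,70]]]); 
im=cv2.resize(a[175:300,325:475],None,fx=4.8,fy=4.8,interpolation=cv2.INTER_CUBIC)
for p in proj('scene',toworld(P)): cv2.circle(im,tuple(int(v) for v in (p-[325,175]+.5)*4.8),3,(0,0,255),-1)
cv2.imwrite('pics/c14.png',im)
E
```

```text
t 23.35 stand TCP [[ 55.1 178.7 173.8]] ty ang err deg 0.18 q7 -0.21 F [ 0.2 -0.2  0.6] w 0.6015394274787776
```

The picture limit is reached, so I'll check numerically: the knob position and height from two views, and the angle's leg-top edge.

```bash
python3 - <<'E'
from hyp import *
def knob(im,pr,rad=14):
    x,y=pr.astype(int); w=im[y-rad:y+rad,x-rad:x+rad].max(2)
    m=(w<60).astype(np.uint8); n,l,s,c=cv2.connectedComponentsWithStats(m)
    i=min(range(1,n),key=lambda i:np.hypot(*(c[i]-rad))-(s[i,4]>25)*50); return c[i]+[x-rad,y-rad],s[i]
for nm,nb,y in(('start',None,129),('now',1,-21)):
  for n in('scene','top'):
    im=cv2.imread(f'pics/{n}0.png') if nb is None else vision.snapshot(n)
    print(nm,n,knob(im,proj(n,toworld([[55,y,63]]))[0]),'pred z63',proj(n,toworld([[55,y,63]]))[0].round(1),'lifted8',proj(n,toworld([[55,y,71]]))[0].round(1))
    if nb and n=='top':
        m=(im.min(2)>190).astype(np.uint8); p=proj('top',toworld([[-42,-84,92],[42,-84,92],[42,-74,92],[-42,-74,92],[-42,-154,22],[42,-154,22]])); print('leg/foot pred px',p.round(1).tolist())
        g=im.min(2); x0=int(p[:,0].min())-6
        for r in(275,285,295,305): print(r,x0,g[r,x0:x0+60].tolist())
E
```

```text
start scene (array([507. , 283.5]), array([ 9, 12, 12, 11, 86], dtype=int32)) pred z63 [507.6 280.1] lifted8 [508.8 276.9]
start top (array([179.15141956, 261.64037855]), array([  0,   0,  28,  20, 317], dtype=int32)) pred z63 [180.2 270.3] lifted8 [179.1 270.1]
now scene (array([417.6504065 , 254.42276423]), array([  9,  10,  12,  13, 123], dtype=int32)) pred z63 [417.2 252.9] lifted8 [417.8 249.7]
now top (array([249.03517588, 254.26633166]), array([  0,   0,  28,  21, 398], dtype=int32)) pred z63 [250.3 261.3] lifted8 [249.8 261. ]
leg/foot pred px [[284.1, 303.1], [279.3, 262.6], [274.5, 263.2], [279.3, 303.8], [317.8, 298.7], [313.0, 260.9]]
275 268 [91, 99, 99, 100, 100, 158, 175, 174, 172, 169, 162, 162, 107, 225, 251, 251, 251, 251, 105, 85, 207, 199, 199, 200, 200, 200, 200, 200, 200, 201, 246, 251, 251, 251, 251, 251, 251, 251, 251, 251, 251, 251, 251, 251, 251, 251, 251, 227, 230, 227, 225, 227, 137, 86, 142, 142, 49, 20, 29, 28]
285 268 [101, 75, 100, 101, 100, 101, 100, 102, 102, 107, 105, 193, 147, 114, 163, 251, 251, 251, 251, 116, 140, 176, 161, 160, 167, 160, 160, 144, 157, 170, 170, 170, 241, 251, 251, 251, 251, 251, 251, 251, 251, 251, 251, 251, 251, 251, 251, 251, 143, 232, 230, 227, 228, 234, 91, 85, 143, 109, 22, 19]
295 268 [102, 102, 85, 108, 101, 102, 102, 102, 102, 103, 124, 131, 145, 126, 98, 110, 250, 251, 251, 251, 147, 103, 157, 200, 201, 201, 201, 201, 201, 202, 201, 202, 202, 251, 251, 251, 251, 251, 251, 251, 251, 251, 251, 251, 251, 251, 251, 251, 251, 211, 241, 233, 231, 230, 235, 76, 86, 143, 148, 28]
305 268 [102, 102, 101, 102, 96, 87, 102, 103, 103, 103, 103, 102, 103, 103, 102, 103, 98, 91, 99, 107, 101, 110, 126, 128, 154, 152, 153, 146, 146, 146, 222, 223, 235, 234, 234, 234, 233, 233, 232, 232, 232, 232, 232, 232, 233, 233, 234, 233, 234, 234, 234, 234, 235, 235, 235, 186, 167, 204, 236, 237]
```

The foot–stop seam shows no gap and the leg top matches the home position. The knob height by image is ambiguous to a few mm, so I'll check it by touch with closed fingers. The knob top should be at z ≈ 70, which means contact at TCP ≈ 81.

Request:
arm_command(plan=[[-1,0,0,0,-1],[-1,0,0,0,-1],[-1,0,0,0,-1],[-1,0,0,0,-1],[-1,0,0,0,-1],[-1,0,0,0,-1],[-1,0,0,0,-1],[-1,0,0.7,0,-1],[-1,0,1,0,-1],[-1,0,1,0,-1],[0,0,1,0,-1],[0,0,0.5,0,-1],[0,0,0.15,0,-1],[0,0,0,0,-1]])

```text
t: 24.9
ee_pos: [538.8, 60.9, 86.6]
tool_rot: [-2.054, -2.377, 0.0]
wrist_force: [0.6, 0.7, 0.3]
gripper_width: 0.003
```

Request:
arm_command(plan=[[0,0,0.1,0,-1],[0,0,0.1,0,-1],[0,0,0,0,-1]])

```text
t: 25.2
ee_pos: [538.8, 61.1, 82.5]
tool_rot: [2.054, 2.377, 0.001]
wrist_force: [0.3, -0.3, -0.1]
gripper_width: 0.002
```

Request:
arm_command(plan=[[0,0,0.1,0,-1],[0,0,0.05,0,-1],[0,0,0,0,-1]])

```text
t: 25.5
ee_pos: [539.2, 61.0, 80.6]
tool_rot: [-2.055, -2.376, -0.002]
wrist_force: [-9.2, -1.1, 30.7]
gripper_width: 0.006
```

Request:
arm_command(plan=[[0,0,-0.5,0,-1],[0,0,-1,0,-1],[0,0,-1,0,-1],[0,0,-1,0,-1],[0,0,-1,0,-1],[0.5,0,-0.5,0,-1],[0,0,0,0,-1],[0,0,0,0,-1]])

```text
t: 26.3
ee_pos: [537.1, 70.8, 179.1]
tool_rot: [-2.054, -2.377, -0.0]
wrist_force: [-1.2, 0.1, 0.2]
gripper_width: 0.0
```

```bash
python3 go.py; python3 -c "
from station import ticket; print(ticket.hand_in())"
```

```text
t 26.3 stand TCP [[ 55.2 -14.1 179.1]] ty ang err deg 0.03 q7 0.13 F [-1.2  0.2  0.2] w 8.57912470598514e-06
the job is handed in; nothing more can be done
None
```

I tipped the magnet angle up onto its foot, seated it against the end stop, and locked the carriage at the magnet with the plunger down. I handed the job in at 26.3 s; it gives no verdict.

**Angle:** My first two grips lifted it without turning it; the corner was about 7–10 mm off the plate, under the 15 mm limit. I set it back down and used a very light pinch that let the web pivot in the pads. It then tipped up over its corner in steps. I pushed the foot to the stop and seated it with closed fingers low on the magnet leg.

**Carriage:** I pulled the knob up about 11 mm, against 8 N of spring. I slid the carriage about 150 mm and let the plunger down into the last hole.

**Last checks:**
- **Angle at the stop:** it stood upright in the last picture I viewed, and the seating push met about 17 N near the expected place. In the final top image I saw no gap between foot and stop, and the leg top sat within about 1.5 mm of its home position.
- **Plunger:** the knob came back to its starting height under 10 N. Pressing the knob top from above met resistance at about 70 mm, as expected when it is fully down.
- **Robot:** it was clear of everything at hand-in.

**Checks that disagreed or were missing:** the knob height from the images was ambiguous by a few mm, so I relied on the touch check. I had reached the picture limit, so I could not look at the final scene directly. I did not re-measure the microplate, tip box or tube rack, but the arm never went near them.

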